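# Nest the wooden boxes of the buffet

### The job

Put the three square wooden boxes of the buffet away as one nest: first take the middle-sized box from its slanted stand and set it inside the largest, then set the smallest inside the middle one, each upright and fully down on the floor of the one around it. Lower the boxes in rather than dropping them, leave the largest box standing about where it is, and do not disturb the crockery and shakers around.

Things in the scene. Friction and masses are not known exactly. Their poses are not given: they have to be found in the camera images.
- large_c (a point): Centre (half-way up) of the largest square open-topped plain wooden box: 148 x 148 mm outside, 72 high, walls 10 thick, inside 128 x 128 and 52 deep (floor 20 thick). z points out of the open top; x, y are square to the walls. Loose, about 0.36 kg, upright on the table. The middle box has 10 mm of play on each side in it and stands 20 mm proud of its rim.
- middle_c (a point): Centre (half-way up) of the middle square open-topped plain wooden box: 108 x 108 mm outside, 72 high, walls 9 thick, inside 90 x 90 and 52 deep (floor 20 thick). z points out of the open top; x, y are square to the walls. Loose, about 0.2 kg. Starts on a slanted stand, its top leaning 30 degrees towards the stand's -x (towards the robot). Can be pinched by a wall.
- small_c (a point): Centre (half-way up) of the smallest square open-topped plain wooden box: 70 x 70 mm outside, 72 high, walls 8 thick, inside 54 x 54 and 52 deep (floor 20 thick). z points out of the open top; x, y are square to the walls. Loose, about 0.11 kg. Starts on the other slanted stand, leaning likewise. Has 10 mm of play on each side in the middle box and stands 20 mm proud of its rim.
- stand_a: Slanted stand carrying the middle box at the start: board 140 x 140 x 12 mm on black legs, fixed. Origin on the table under the board's middle, z up; the board rises along the stand's +x at 30 degrees, its top face 60 mm up above the origin. A lip 15 mm high along the low edge stops the box, whose y is parallel to the lip.
- stand_b: Slanted stand carrying the smallest box at the start: board 140 x 140 x 12 mm on black legs, fixed. Origin on the table under the board's middle, z up; the board rises along the stand's +x at 30 degrees, its top face 60 mm up above the origin. A lip 15 mm high along the low edge stops the box, whose y is parallel to the lip.
- glass_1: Bystander: upturned drinking glass, 62 mm across, 110 mm high, standing upright; origin at the centre of its underside. To be left alone.
- glass_2: Bystander: upturned drinking glass, 62 mm across, 110 mm high, standing upright; origin at the centre of its underside. To be left alone.
- lacquer_1: Bystander: dark red lidded lacquer cup, 72 mm across, 88 mm high, standing upright; origin at the centre of its underside. To be left alone.
- lacquer_2: Bystander: dark red lidded lacquer cup, 72 mm across, 88 mm high, standing upright; origin at the centre of its underside. To be left alone.
- shaker_1: Bystander: white ceramic shaker, 38 mm across, 58 mm high, standing upright; origin at the centre of its underside. To be left alone.
- shaker_2: Bystander: steel shaker, 38 mm across, 58 mm high, standing upright; origin at the centre of its underside. To be left alone.
- saucer: Bystander: blue saucer, 80 mm across, 18 mm high, standing upright; origin at the centre of its underside. To be left alone.
- sauce: Bystander: amber sauce bottle, 56 mm across, 130 mm high, standing upright; origin at the centre of its underside. To be left alone.
Things that resemble listed ones, but are neither listed nor needed, are in the scene too. Leave any purple look-alike of the part that bears middle_c alone.

How it is judged:
On the way, in this order (a step that is already met when the one before it is completed fails the run):
1. the middle box sits flat on the floor of the largest (horizontal distance between middle_c and large_c below 0.016 m and z of middle_c in the frame of large_c between 0.016 and 0.0235 m and angle between the z axis of middle_c and the z axis of large_c, either way round below 0.07 rad), for 0.2 s.
2. the smallest box sits flat on the floor of the middle one (horizontal distance between small_c and middle_c below 0.016 m and z of small_c in the frame of middle_c between 0.016 and 0.0235 m and angle between the z axis of small_c and the z axis of middle_c, either way round below 0.07 rad), for 0.2 s.
At the end, for the whole second after the job is handed in: Middle box in the largest, smallest in the middle: centres within 16 mm sideways, each 16 to 23.5 mm above the one around it, axes within 0.07 rad. The largest stands upright on the table (0.07 rad), under 50 mm from its start. All at rest (all of step 1 and all of step 2 and angle between large_c's own z axis and vertical below 0.07 rad and height (world z) of large_c below 0.042 m and distance of large_c from where it was at the start of the episode below 0.05 m and linear speed of each of large, middle, small below 0.02 m/s and angular speed of each of large, middle, small below 0.15 rad/s); the robot touches nothing.
It fails at once if the middle or the smallest box was dropped or thrown (faster than 0.6 m/s while no finger touches it, a fall of about 18 mm) ((contact force between the fingers and middle below 0.05 N and linear speed of middle above 0.6 m/s) or (contact force between the fingers and small below 0.05 N and linear speed of small above 0.6 m/s)).
It fails at once if a bystander was pushed more than 30 mm or tipped over (distance of any of glass_1, glass_2, lacquer_1, lacquer_2, shaker_1, shaker_2, saucer, sauce from where it was at the start of the episode above 0.03 m or angle between any of glass_1, glass_2, lacquer_1, lacquer_2, shaker_1, shaker_2, saucer, sauce's own z axis and vertical above 0.5 rad).
It also fails if it takes over 56 s, if anything falls off the work surface, if the arm or the gripper's body presses on something with over 40 N, if the wrist force passes 120 N, or if a joint passes its speed limit or range.

### The arm

A 7-joint arm with a two-finger parallel gripper is mounted at the origin on the work surface. World frame = base frame: x ahead of the robot, y to its left, z up, the work surface at z = 0. Lengths are in m, angles in rad, forces in N, time in s.
With the tool pointing down it reaches from about 0.425 to 0.925 m from the base axis. Payload 6.8 kg.
Tool frame: the origin (TCP) lies on the centre line of the jaws, within the pads' length; the fingertips stand bot.tip_reach ahead of it and the grasp point (between the pads) lies 3 mm ahead of it (bot.tip_reach is the distance from the TCP to the fingertips, in m); z points along the fingers, y is the line along which they close (so a half turn about z gives the same grasp; the last joint's range is limited). The gripper opens to 85 mm and grips with 20 to 120 N. Pads are 22 mm wide; open, the fingers measure 114 mm over their backs; the gripper's body (76 mm by 85 mm) begins 54 mm behind the grasp point. The pads swing forward as they close: fully open they stand 13 mm farther back than shut.
Start: joints at [-1.397, 0.477, 0.022, 1.555, -0.011, 1.109, -0.083], TCP at [0.188, 0.648, 0.23] pointing down, gripper open.
Joint ranges: [-2.96, 2.96], [-0.34, 2.1], [-1.41, 1.46], [0.24, 2.44], [-1.37, 4.51], [0.17, 1.92], [-2.96, 2.96]. Speed limits (rad/s): [2.39, 2.39, 3.14, 3.14, 3.14, 3.14, 3.14].

### API

Orientations are given as a unit quaternion [w, x, y, z].
In Python, from station import bot gives the robot as it stands.
- The arm moves only by the tool jog_arm, never from a script. Its argument "deltas" is a list of rows, each a list of 7 numbers: the shift along the world's x, y, z in m, then the turn, a rotation vector about the world's x, y, z in rad, then the opening, from 0 (shut) to 1 (fully open). In form: [[x, y, z, rx, ry, rz, grip], ...]. A call has 1 to 10 rows; each row shifts and turns the commanded pose from where the row before left it; what a row does not reach is not made up. A row lasts 1/10 s, in which the tool goes at most 50 mm and 8.59 degrees, less where a joint would pass 70% of its speed; a pose out of reach is approached as far as the arm can. A call with a gripper value outside its range is refused whole. The fingers move at their own pace and stop on an object; "newtons" is the grip in N (left out, the last holds). Time passes only in rows, so rows that do not move let the fingers close. It gives the time, the measured TCP pose, the force, the opening and the grip force at its end, in the units of the state.
- bot.get_obs(): the state, without advancing time (a new reading comes with each control period).
- bot.read_camera(name): name is "scene" or "top" or "wrist"; returns a dict with "img" (400x640x3 uint8, red, green, blue), "K" (3x3 intrinsics, pixels), "eye" and "attitude" of the camera in the world. Camera axes: x right, y down, z forward; pixel columns grow to the right and rows downward; lengths in m; the calibration is good to about 2 mm. A picture is of the moment at which its call begins. There is no depth.
- bot.hand_in(): hands the job in; it is judged then, once.
The state is a dict: "t": time; "q": joint angles; "joint_vel": joint speeds; "joint_torque": joint torques, N m; "eef_pos": TCP position; "tool_rot": TCP orientation; "contact_force": force on the tool from outside, world axes, zero at the start; "torque": the same for the moment, N m; "gripper_width": opening from 0.0 (shut) to 1.0 (fully open); "grasp_force": force on a finger pad.
Only numpy, scipy, OpenCV 4.12 (cv2) and the standard library are available. Lean on these libraries where they do the work, as an engineer would, in place of code of your own. Each camera call takes 0.05 s, during which the arm holds its last target. There are 200 camera calls.

## Working session

There is one attempt and no reset: what is moved stays moved. The work goes in short steps, Python scripts to look and compute and a tool call to move; the robot and the scene stay as the last step left them, time stands still between calls to the robot, and variables do not carry over. Pictures are saved under pics/ and viewed, at most 10 in all, crops included, and the job is handed in when it is done.

Besides the shell and the picture viewer there is one more tool, called after "Request:" as name(argument=value, ...), one argument or row to a line, values as JSON. jog_arm: Moves the arm, as the interface text tells. Its arguments: {"type":"object","properties":{"deltas":{"type":"array"},"newtons":{"type":"number"}},"required":["deltas"]}

```bash
ls; mkdir -p pics; python3 - <<'E'
from station import bot
import cv2, numpy as np
o=bot.get_obs(); print({k:np.round(v,3).tolist() for k,v in o.items()}, bot.tip_reach)
for n in ["scene","top"]:
    c=bot.read_camera(n); cv2.imwrite(f"pics/{n}0.png",c["img"][:,:,::-1]); np.savez(f"{n}0.npz",**c)
    print(n,np.round(c["K"],1).tolist(),np.round(c["eye"],4).tolist(),np.round(c["attitude"],4).tolist())
E
```

```text
pics
{'t': 0.0, 'q': [-1.397, 0.478, 0.022, 1.556, -0.012, 1.109, -0.083], 'joint_vel': [-0.001, -0.001, -0.0, 0.0, -0.002, -0.002, -0.0], 'joint_torque': [-0.001, -59.646, 1.608, -28.119, 0.012, 0.01, -0.0], 'eef_pos': [0.188, 0.648, 0.229], 'tool_rot': [-0.0, 0.14, 0.99, -0.001], 'contact_force': [-0.244, 0.463, -0.661], 'torque': [0.012, 0.005, 0.007], 'grasp_force': 0.0, 'gripper_width': 0.999} 0.022
scene [[408.4, 0.0, 320.5], [0.0, 408.4, 201.1], [0.0, 0.0, 1.0]] [1.2126, -0.0582, 0.844] [-0.2736, 0.7195, 0.5957, -0.2292]
top [[398.1, 0.0, 315.9], [0.0, 398.1, 192.9], [0.0, 0.0, 1.0]] [0.4036, 0.0849, 1.029] [-0.0389, 0.7134, -0.6976, 0.0538]
```

View pics/scene0.png

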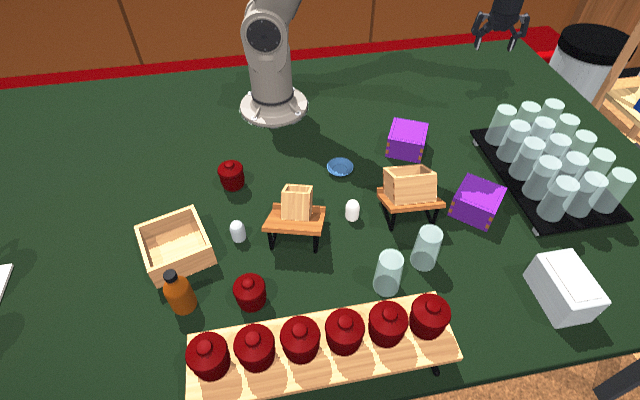

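View pics/top0.png

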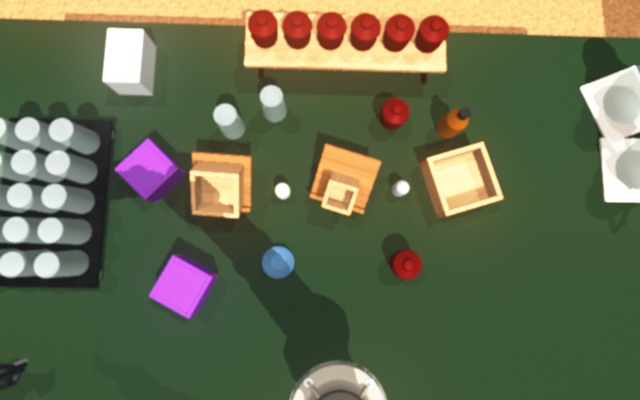

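Scene view: the largest box is at about (175,245), the small box on stand_b at (297,203), and the middle box on stand_a at (410,185). The purple look-alikes are at (407,140) and (477,200). In the top view the large box is at (461,180), the small at (340,195), and the middle at (218,187). The purple ones at (183,287) and (148,170) don't fit, because the middle box is plain wood and sits on a slanted stand. I'll confirm this with an enlarged crop.

```bash
python3 - <<'E'
import cv2, numpy as np
t=cv2.imread("pics/top0.png"); s=cv2.imread("pics/scene0.png")
def crop(im,x,y,w,h,f):
    c=cv2.resize(im[y:y+h,x:x+w],None,fx=f,fy=f,interpolation=cv2.INTER_CUBIC)
    for i in range(0,w,10): cv2.line(c,(i*f,0),(i*f,4 if (x+i)%50 else 12),(255,255,255),1)
    for i in range(0,h,10): cv2.line(c,(0,i*f),(4 if (y+i)%50 else 12,i*f),(255,255,255),1)
    return c
a=crop(t,180,145,80,80,5); b=crop(t,300,140,80,80,5)[:,:400]
c=crop(t,415,135,100,90,4)[:300]
top=np.hstack([a[:300+100],b])
top=top[:400]
bot=np.hstack([crop(t,420,138,90,50*1,4)[:200],crop(s,375,155,110,50,4)])
cv2.imwrite("pics/crop1.png",np.vstack([top,bot[:200,:800]]))
cv2.imwrite("pics/crop2.png",np.hstack([crop(t,415,135,100,90,4),crop(s,130,200,100,90,4)]))
E
```

```text
(no output)
```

View pics/crop1.png

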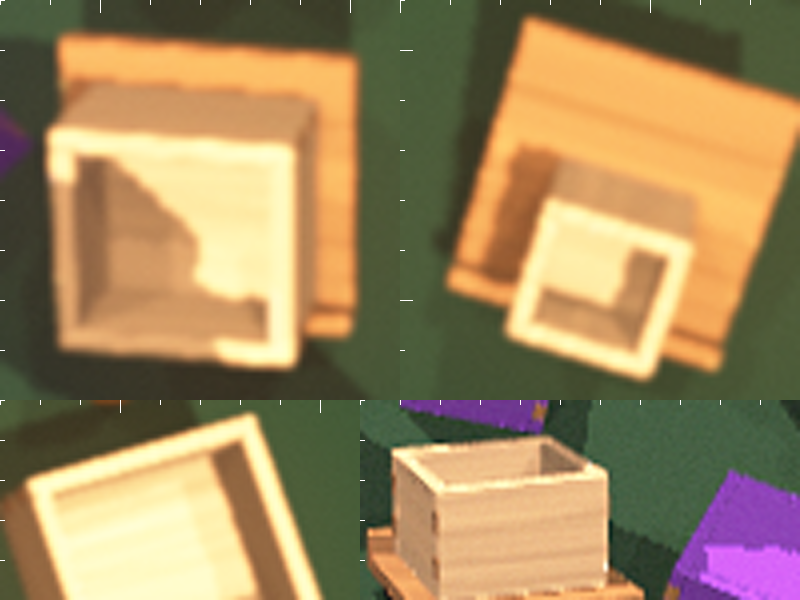

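View pics/crop2.png

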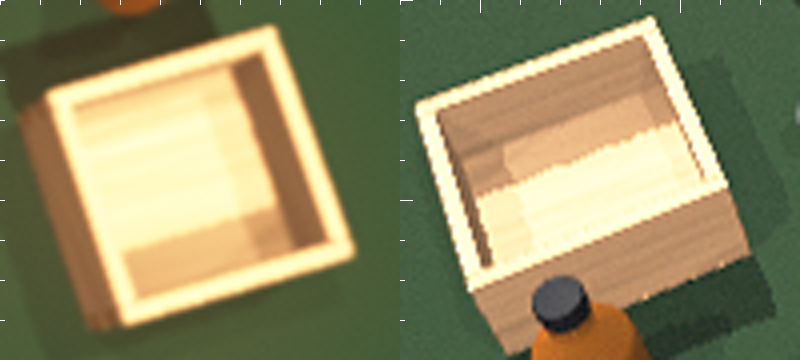

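The crop confirms the middle box: plain wood, on the lipped stand, leaning towards the robot. Next I'll triangulate the rim corners.

```bash
cat > h.py <<'E'
import numpy as np, cv2
from scipy.spatial.transform import Rotation as R
def rot(q): return R.from_quat([q[1],q[2],q[3],q[0]]).as_matrix()
def ray(c,p):
    d=rot(c["attitude"])@np.linalg.inv(c["K"])@np.array([p[0],p[1],1.]); return c["eye"],d/np.linalg.norm(d)
def plane(c,p,z):
    e,d=ray(c,p); return e+d*(z-e[2])/d[2]
def tri(c1,p1,c2,p2):
    e1,d1=ray(c1,p1); e2,d2=ray(c2,p2)
    s=np.linalg.lstsq(np.stack([d1,-d2],1),e2-e1,rcond=None)[0]
    a=e1+d1*s[0]; b=e2+d2*s[1]; return (a+b)/2,np.linalg.norm(a-b)
E
python3 - <<'E'
from h import *
np.set_printoptions(precision=4,suppress=True)
t=dict(np.load("top0.npz")); s=dict(np.load("scene0.npz"))
print("large top"); L=np.array([plane(t,p,.072) for p in [(427,158),(483.5,142),(503.75,198.75),(445.5,216.5)]])
print(L, L.mean(0), np.linalg.norm(L-np.roll(L,-1,0),axis=1), np.degrees(np.arctan2(*(L[1]-L[2])[[1,0]])),np.degrees(np.arctan2(*(L[0]-L[3])[[1,0]])))
LS=np.array([plane(s,p,.072) for p in [(134.5,226.25),(193.75,204.5),(211.5,246.25),(148,272.5)]])
print("large scene",LS,LS.mean(0))
print("middle")
T=[(189.6,171),(239,174),(239.2,218.2),(191.6,214.2)]; S=[(436.75,173.25),(395,177.5),(383.25,167.5),(422,164.25)]
M=[]
for p,q in zip(T,S):
    m,g=tri(t,p,s,q); M.append(m); print(m,g)
M=np.array(M); print(M.mean(0), np.linalg.norm(M-np.roll(M,-1,0),axis=1))
print("known heights"); 
def kh(P,zu,zl):
    A=np.array([plane(t,P[0],zu),plane(t,P[1],zu),plane(t,P[2],zl),plane(t,P[3],zl)])
    print(A,A.mean(0),np.linalg.norm(A-np.roll(A,-1,0),axis=1), [np.degrees(np.arctan2(*(A[i]-A[j])[[1,0]]))  for i,j in((0,3),(1,2))],[np.degrees(np.arctan2(*(A[i]-A[j])[[1,0]]))-90  for i,j in((0,1),(3,2))])
kh(T,.1414,.0874)
kh([(329.4,180),(358,188.6),(350,216),(321.4,206.4)],.06-.035+.035+.0624,.0874)
E
```

```text
large top
[[ 0.6234 -0.2066  0.072 ]
 [ 0.6677 -0.3489  0.072 ]
 [ 0.5264 -0.394   0.072 ]
 [ 0.4797 -0.2494  0.072 ]] [ 0.5743 -0.2997  0.072 ] [0.149  0.1483 0.1519 0.1499] 17.70173371156273 16.60875795914422
large scene [[ 0.5285 -0.3882  0.072 ]
 [ 0.4841 -0.249   0.072 ]
 [ 0.6232 -0.2063  0.072 ]
 [ 0.6685 -0.3443  0.072 ]] [ 0.5761 -0.297   0.072 ]
middle
[0.5626 0.3505 0.1465] 0.0008402305312560097
[0.559  0.2427 0.1482] 0.0046314117991885576
[0.4638 0.2477 0.0918] 0.005349151107726979
[0.4701 0.3568 0.0905] 8.013799743660582e-06
[0.5139 0.2994 0.1193] [0.108  0.1108 0.1094 0.1083]
known heights
[[0.5637 0.3525 0.1414]
 [0.5596 0.2416 0.1414]
 [0.4635 0.2458 0.0874]
 [0.4704 0.3577 0.0874]] [0.5143 0.2994 0.1144] [0.111  0.1103 0.1122 0.1079] [np.float64(-3.19397531578468), np.float64(-2.5024875611645436)] [np.float64(-2.1093802853648356), np.float64(-3.5322965884488156)]
[[ 0.554   0.0364  0.1224]
 [ 0.5356 -0.0299  0.1224]
 [ 0.4745 -0.0158  0.0874]
 [ 0.4958  0.0525  0.0874]] [0.515  0.0108 0.1049] [0.0689 0.0718 0.0716 0.0698] [np.float64(-15.470998987448114), np.float64(-13.036683063731019)] [np.float64(-15.555459750643806), np.float64(-17.319167565918818)]
```

Request:
jog_arm(
  deltas=[
    [0.023, -0.034, 0.002, 0, 0, -0.134, 0.5],
    [0.023, -0.034, 0.002, 0, 0, -0.134, 0.5],
    [0.023, -0.034, 0.002, 0, 0, -0.134, 0.5],
    [0.023, -0.034, 0.002, 0, 0, -0.134, 0.5],
    [0.023, -0.034, 0.002, 0, 0, -0.134, 0.5],
    [0.023, -0.034, 0.002, 0, 0, -0.134, 0.5],
    [0.023, -0.034, 0.002, 0, 0, -0.134, 0.5],
    [0.023, -0.034, 0.002, 0, 0, -0.134, 0.5],
    [0.023, -0.034, 0.002, 0, 0, -0.134, 0.5],
    [0.023, -0.034, 0.002, 0, 0, -0.134, 0.5],
  ],
  newtons=40,
)

```text
t: 1.1
eef_pos: [0.4182, 0.3067, 0.2496]
tool_rot: [-0.0, 0.727, 0.687, -0.0]
contact_force: [0.5, -0.0, -0.6]
gripper_width: 0.503
grasp_force: 0.0
```

Request:
jog_arm(
  deltas=[
    [0, 0, 0, -0.006, -0.131, 0, 0.5],
    [0, 0, 0, -0.006, -0.131, 0, 0.5],
    [0, 0, 0, -0.006, -0.131, 0, 0.5],
    [0, 0, 0, -0.007, -0.13, 0, 0.5],
    [0, 0, 0, 0, 0, 0, 0.5],
    [0, 0, 0, 0, 0, 0, 0.5],
  ],
)

```text
t: 1.7
eef_pos: [0.4172, 0.3073, 0.249]
tool_rot: [0.178, 0.703, 0.668, 0.166]
contact_force: [1.1, 0.4, -0.2]
gripper_width: 0.496
grasp_force: 0.0
```

```bash
cat >> h.py <<'E'
def st(bot):
    o=bot.get_obs(); M=rot(o["tool_rot"]); np.set_printoptions(precision=4,suppress=True)
    print("t",o["t"],"p",o["eef_pos"],"ty",M[:,1],"tz",M[:,2],"q",o["q"],"w",o["gripper_width"],"g",o["grasp_force"],"F",o["contact_force"])
    return np.array(o["eef_pos"]),M
E
python3 - <<'E'
from h import *
from station import bot
st(bot)
c=bot.read_camera("wrist"); np.savez("w1.npz",**c); cv2.imwrite("pics/w1.png",c["img"][:,:,::-1]); print(c["eye"],rot(c["attitude"]))
E
```

```text
t 1.7 p [0.4172 0.3073 0.249 ] ty [ 0.8805 -0.0437  0.472 ] tz [ 0.4712 -0.0275 -0.8816] q [-1.3935  0.0457  0.3794  2.1902  0.6179  0.7614 -1.4902] w 0.49623235374794095 g 0.0 F [ 1.0654  0.4269 -0.2046]
[0.3537 0.3943 0.3768] [[ 0.8809 -0.1994  0.4293]
 [-0.0447 -0.9379 -0.344 ]
 [ 0.4712  0.2838 -0.8351]]
```

View pics/w1.png

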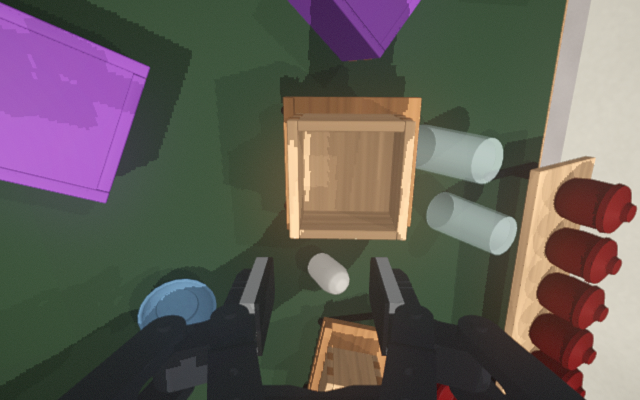

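Wrist view: the middle box rim corners are at (287,122), (419,119), (408,241) and (290,238), with the near wall on the left. The white shaker at (328,273) is clear of it.

```bash
python3 - <<'E'
from h import *
from station import bot
np.set_printoptions(precision=4,suppress=True)
t=dict(np.load("top0.npz")); w=dict(np.load("w1.npz"))
M=[]
for p,q in zip([(189.6,171),(239,174),(239.2,218.2),(191.6,214.2)],[(419,119),(408,241),(290,238),(287,122)]):
    m,g=tri(t,p,w,q); M.append(m); print(m,g)
M=np.array(M); print(M.mean(0), np.linalg.norm(M-np.roll(M,-1,0),axis=1))
u=(M[0]+M[1]-M[2]-M[3]); u/=np.linalg.norm(u); v=M[0]+M[3]-M[1]-M[2]; v/=np.linalg.norm(v); print("u",u,"v",v,"n",np.cross(u,v))
psi=np.radians(-2.8); a=np.array([.5*np.cos(psi),.5*np.sin(psi),-.866]); uu=np.array([.866*np.cos(psi),.866*np.sin(psi),.5])
C=M.mean(0); W=C-uu*.0495; print("W",W,"pre50",W-a*.055,"grasp",W-a*.005)
p,T=st(bot)
g=W-a*.055; Rt=np.stack([np.cross(uu,a),uu,a],1); print("dp",g-p,"rv",R.from_matrix(Rt@T.T).as_rotvec())
E
```

```text
[0.5634 0.352  0.1492] 0.0041557201626830085
[0.5594 0.2413 0.1474] 0.0023494268419021387
[0.4647 0.2461 0.0893] 0.002980368234428619
[0.4699 0.3556 0.0948] 4.203516676777635e-05
[0.5143 0.2988 0.1202] [0.1108 0.1113 0.1097 0.1083]
u [ 0.8578 -0.0382  0.5126] v [0.0417 0.9986 0.0329] n [-0.5131 -0.0068  0.8582]
W [0.4715 0.3008 0.0954] pre50 [0.4441 0.3022 0.143 ] grasp [0.469  0.301  0.0997]
t 1.75 p [0.4181 0.3072 0.2494] ty [ 0.8801 -0.0458  0.4725] tz [ 0.4717 -0.0277 -0.8813] q [-1.3925  0.046   0.3801  2.189   0.6179  0.7614 -1.4905] w 0.5006238628251068 g 0.0 F [ 0.0301 -0.5564 -0.8565]
dp [ 0.026  -0.005  -0.1063] rv [ 0.0012 -0.0316  0.0046]
```

Request:
jog_arm(
  deltas=[
    [0.007, -0.001, -0.025, 0, -0.016, 0.003, 0.5],
    [0.007, -0.002, -0.027, 0, -0.016, 0.002, 0.5],
    [0.006, -0.001, -0.027, 0, 0, 0, 0.5],
    [0.006, -0.001, -0.027, 0, 0, 0, 0.5],
    [0, 0, 0, 0, 0, 0, 0.5],
    [0, 0, 0, 0, 0, 0, 0.5],
  ],
)

```text
t: 2.35
eef_pos: [0.445, 0.3016, 0.1437]
tool_rot: [0.189, 0.7, 0.665, 0.178]
contact_force: [-0.1, -0.3, 1.4]
gripper_width: 0.501
grasp_force: 0.0
```

```bash
python3 - <<'E'
from h import *
from station import bot
p,T=st(bot)
psi=np.radians(-2.8); a=np.array([.5*np.cos(psi),.5*np.sin(psi),-.866]); uu=np.array([.866*np.cos(psi),.866*np.sin(psi),.5])
g=np.array([.469,.301,.0985]); Rt=np.stack([np.cross(uu,a),uu,a],1); print("dp",g-p,"rv",R.from_matrix(Rt@T.T).as_rotvec())
c=bot.read_camera("wrist"); np.savez("w2.npz",**c); cv2.imwrite("pics/w2.png",c["img"][:,:,::-1])
E
```

```text
t 2.35 p [0.445  0.3016 0.1437] ty [ 0.8635 -0.0426  0.5026] tz [ 0.5018 -0.0275 -0.8645] q [-1.3651  0.2721  0.4381  2.2844  0.8263  0.4508 -1.733 ] w 0.5013095246365079 g 0.0 F [-0.0626 -0.2648  1.398 ]
dp [ 0.024  -0.0006 -0.0452] rv [0.0025 0.0028 0.0018]
```

View pics/w2.png

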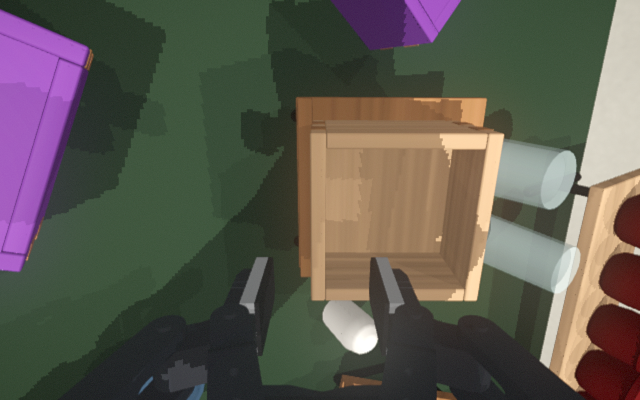

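The jaws straddle the near wall: the wall is at columns 311–326 and the jaw midline at about 320. I'll go in and close.

Request:
jog_arm(
  deltas=[
    [0.008, 0, -0.015, 0, 0, 0, 0.5],
    [0.008, 0, -0.015, 0, 0, 0, 0.5],
    [0.008, 0, -0.015, 0, 0, 0, 0.5],
    [0, 0, 0, 0, 0, 0, 0.5],
    [0, 0, 0, 0, 0, 0, 0.0],
    [0, 0, 0, 0, 0, 0, 0.0],
    [0, 0, 0, 0, 0, 0, 0.0],
    [0, 0, 0, 0, 0, 0, 0.0],
    [0, 0, 0, 0, 0, 0, 0.0],
  ],
  newtons=60,
)

```text
t: 3.3
eef_pos: [0.4678, 0.3024, 0.0985]
tool_rot: [0.188, 0.699, 0.666, 0.179]
contact_force: [0.7, -1.0, 0.4]
gripper_width: -0.001
grasp_force: 0.0
```

```bash
python3 - <<'E'
from h import *
from station import bot
st(bot)
c=bot.read_camera("wrist"); np.savez("w3.npz",**c); cv2.imwrite("pics/w3.png",c["img"][:,:,::-1])
E
```

```text
t 3.3 p [0.4678 0.3024 0.0985] ty [ 0.8637 -0.0416  0.5023] tz [ 0.5017 -0.0246 -0.8647] q [-1.3485  0.4068  0.4896  2.2806  0.9183  0.3046 -1.8285] w -0.0011147961480238698 g 0.0 F [ 0.6963 -0.9758  0.3839]
```

View pics/w3.png

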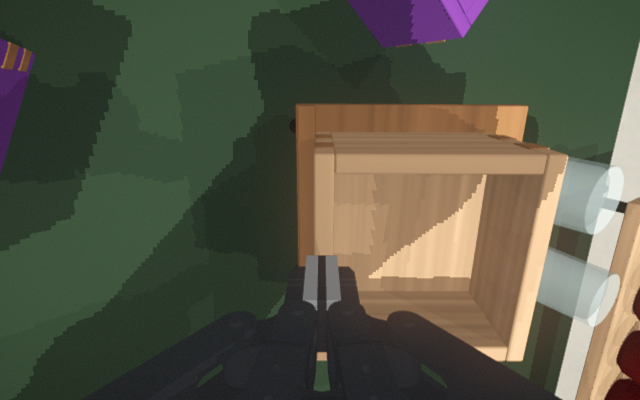

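```bash
python3 - <<'E'
from h import *
np.set_printoptions(precision=4,suppress=True)
w=dict(np.load("w3.npz")); t=dict(np.load("top0.npz"))
M=rot(w["attitude"])
def pj(P): q=w["K"]@(M.T@(np.array(P)-w["eye"])); return q[:2]/q[2],q[2]
p=np.array([.4678,.3024,.0985]); tz=np.array([.5017,-.0246,-.8647])
for d in (-.03,0,.01,.022,.03): print(d,pj(p+tz*d))
print("W",pj([.4715,.3008,.094]),pj([.4647,.2461,.0893]),pj([.4699,.3556,.092]))
M=[]
for p,q in zip([(189.6,171),(239,174),(239.2,218.2),(191.6,214.2)],[(568,153),(522,362),(317,361),(315,150)]):
    m,g=tri(t,p,w,q); M.append(m); print(m,g)
M=np.array(M); print(M.mean(0), np.linalg.norm(M-np.roll(M,-1,0),axis=1)); print(w["K"][0],w["eye"])
E
```

```text
-0.03 (array([320.0695, 312.7989]), np.float64(0.13549479880506088))
0 (array([320.3537, 272.783 ]), np.float64(0.16393463345203638))
0.01 (array([320.4278, 262.3611]), np.float64(0.17341457833436155))
0.022 (array([320.5066, 251.2662]), np.float64(0.18479051219315176))
0.03 (array([320.554 , 244.5987]), np.float64(0.19237446809901187))
W (array([322.5034, 269.2542]), np.float64(0.16987054456957343)) (array([311.2758, 359.1851]), np.float64(0.1892662793443495)) (array([311.588 , 156.1336]), np.float64(0.15207785433590984))
[0.563  0.3517 0.1469] 0.0018090347583358335
[0.5591 0.2411 0.1465] 0.001162652541920593
[0.4649 0.2456 0.092 ] 0.003641260477701426
[0.4709 0.3573 0.0917] 0.0022490127725899893
[0.5145 0.2989 0.1193] [0.1107 0.109  0.1118 0.1075]
[356.134   0.    321.388] [0.3997 0.389  0.2242]
```

The jaws shut on nothing. In the image the tips sit around TCP level and just above the rim, so I'll open, advance 14 mm along the tool axis and close again.

Request:
jog_arm(
  deltas=[
    [0, 0, 0, 0, 0, 0, 0.5],
    [0, 0, 0, 0, 0, 0, 0.5],
    [0, 0, 0, 0, 0, 0, 0.5],
    [0.0045, 0, -0.006, 0, 0, 0, 0.5],
    [0.0045, 0, -0.006, 0, 0, 0, 0.5],
    [0, 0, 0, 0, 0, 0, 0.0],
    [0, 0, 0, 0, 0, 0, 0.0],
    [0, 0, 0, 0, 0, 0, 0.0],
    [0, 0, 0, 0, 0, 0, 0.0],
  ],
  newtons=60,
)

```text
t: 4.25
eef_pos: [0.4766, 0.3019, 0.0861]
tool_rot: [0.189, 0.699, 0.666, 0.179]
contact_force: [0.1, -0.8, -2.3]
gripper_width: 0.079
grasp_force: 59.8
```

Request:
jog_arm(
  deltas=[
    [0, 0, 0, 0, 0, 0, 0.3],
    [0, 0, 0, 0, 0, 0, 0.3],
    [0.002, 0, -0.0035, 0, 0, 0, 0.3],
    [0, 0, 0, 0, 0, 0, 0.0],
    [0, 0, 0, 0, 0, 0, 0.0],
    [0, 0, 0, 0, 0, 0, 0.0],
    [0, 0, 0, 0, 0, 0, 0.0],
  ],
  newtons=90,
)

```text
t: 4.95
eef_pos: [0.4788, 0.3022, 0.0827]
tool_rot: [0.189, 0.699, 0.666, 0.179]
contact_force: [-2.3, 0.1, 2.4]
gripper_width: 0.079
grasp_force: 88.6
```

```bash
python3 - <<'E'
from h import *
from station import bot
st(bot)
c=bot.read_camera("wrist"); np.savez("w4.npz",**c); i=c["img"][200:400,200:440,::-1]; cv2.imwrite("pics/w4.png",cv2.resize(i,None,fx=3,fy=3,interpolation=2))
E
```

```text
t 4.95 p [0.4788 0.3022 0.0827] ty [ 0.8638 -0.0413  0.5022] tz [ 0.5016 -0.0252 -0.8647] q [-1.3398  0.4593  0.5102  2.2714  0.9531  0.2535 -1.8628] w 0.07854367876078855 g 88.56133818626404 F [-2.3471  0.1007  2.4023]
```

View pics/w4.png

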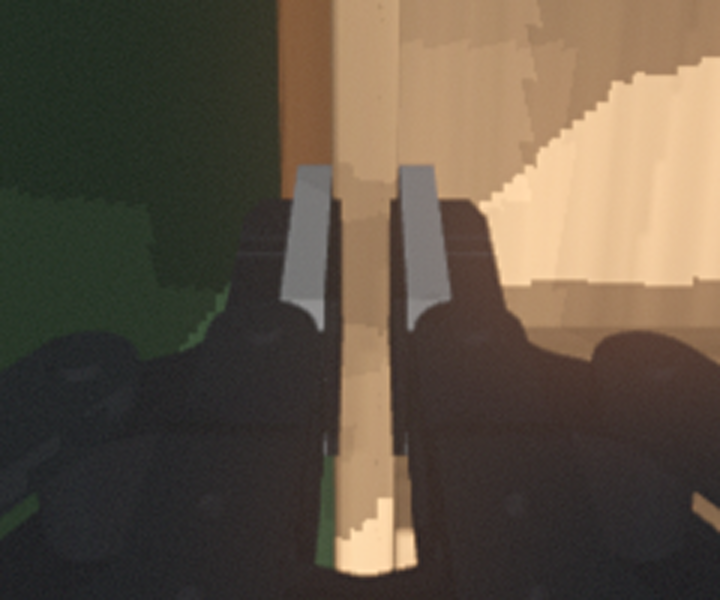

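The wall sits firmly between both pads, and the opening repeats at 0.079. Lifting, then turning the box upright.

Request:
jog_arm(
  deltas=[
    [0, 0, 0.01, 0, 0, 0, 0],
    [0, 0, 0.015, 0, 0, 0, 0],
    [0, 0, 0.025, 0, 0, 0, 0],
    [0, 0, 0.03, 0, 0, 0, 0],
    [0, 0, 0.03, 0, 0, 0, 0],
    [0, 0, 0.03, 0.005, 0.105, 0, 0],
    [0, 0, 0, 0.005, 0.105, 0, 0],
    [0, 0, 0, 0.005, 0.105, 0, 0],
    [0, 0, 0, 0.005, 0.105, 0, 0],
    [0, 0, 0, 0.005, 0.104, 0, 0],
  ],
)

```text
t: 6.0
eef_pos: [0.4798, 0.3007, 0.2145]
tool_rot: [0.012, 0.725, 0.689, 0.007]
contact_force: [0.4, -0.8, -2.8]
gripper_width: 0.075
grasp_force: 88.3
```

```bash
python3 - <<'E'
from h import *
from station import bot
st(bot)
c=bot.read_camera("scene"); np.savez("s1.npz",**c)
d=bot.read_camera("top"); np.savez("t1.npz",**d); d["img"]
i=np.hstack([cv2.resize(c["img"][100:240,340:480],None,fx=2.8,fy=2.8),cv2.resize(d["img"][120:260,150:290],None,fx=2.8,fy=2.8)]); cv2.imwrite("pics/s1.png",i[:,:,::-1]); print(i.shape)
E
```

```text
t 6.0 p [0.4798 0.3007 0.2145] ty [ 0.9984 -0.0501  0.0275] tz [ 0.0272 -0.0074 -0.9996] q [-0.8671  0.3061  0.2262  1.8634 -0.0551  0.963  -0.6708] w 0.07543321413001762 g 88.32575798034668 F [ 0.3895 -0.8061 -2.8353]
(392, 784, 3)
```

View pics/s1.png

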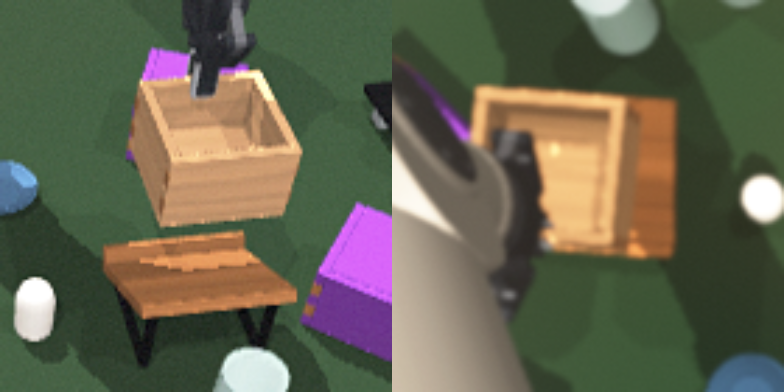

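The middle box hangs upright from its near wall, clear of the stand. Carrying it over to the large box.

Request:
jog_arm(
  deltas=[
    [0, -0.01, 0.01, 0, 0, 0.02, 0],
    [0.002, -0.025, 0.01, 0, 0, 0.02, 0],
    [0.003, -0.036, 0, 0, 0, 0.02, 0],
    [0.003, -0.036, 0, 0, 0, 0.02, 0],
    [0.003, -0.036, 0, 0, 0, 0.02, 0],
    [0.003, -0.036, 0, 0, 0, 0.02, 0],
    [0.003, -0.036, 0, 0, 0, 0.02, 0],
    [0.003, -0.036, 0, 0, 0, 0.02, 0],
    [0.003, -0.036, 0, 0, 0, 0.02, 0],
    [0.003, -0.036, 0, 0, 0, 0.02, 0],
  ],
)

```text
t: 7.1
eef_pos: [0.505, -0.0233, 0.2338]
tool_rot: [0.014, 0.652, 0.758, 0.009]
contact_force: [1.2, 0.9, -1.9]
gripper_width: 0.072
grasp_force: 88.6
```

Request:
jog_arm(
  deltas=[
    [0.003, -0.036, 0, 0, 0, 0.02, 0],
    [0.003, -0.036, 0, 0, 0, 0.02, 0],
    [0.003, -0.036, 0, 0, 0, 0.02, 0],
    [0.003, -0.036, 0, 0, 0, 0.02, 0],
    [0.003, -0.036, 0, 0, 0, 0.02, 0],
    [0.003, -0.036, 0, 0, 0, 0.02, 0],
    [0.003, -0.036, 0, 0, 0, 0.02, 0],
    [0.003, -0.025, 0, 0, 0, 0.011, 0],
    [0, -0.01, 0, 0, 0, 0, 0],
    [0, 0, 0, 0, 0, 0, 0],
  ],
)

```text
t: 8.1
eef_pos: [0.5291, -0.3099, 0.2337]
tool_rot: [0.012, 0.594, 0.804, 0.01]
contact_force: [-0.5, 0.4, -3.3]
gripper_width: 0.072
grasp_force: 88.6
```

```bash
python3 - <<'E'
from h import *
from station import bot
p,T=st(bot)
ps=np.radians(17.2); y=np.array([np.cos(ps),np.sin(ps),0]); z=np.array([0,0,-1.]); Rt=np.stack([np.cross(y,z),y,z],1)
print("dp",np.array([.5277,-.3131,.18])-p,"rv",R.from_matrix(Rt@T.T).as_rotvec())
for n in("scene","top","wrist"): c=bot.read_camera(n); np.savez(n+"2.npz",**c); cv2.imwrite(f"pics/{n}2.png",c["img"][:,:,::-1])
E
```

```text
t 8.1 p [ 0.5291 -0.3099  0.2337] ty [0.9554 0.2938 0.0308] tz [ 0.0317  0.0018 -0.9995] q [ 0.0659  0.3833  0.4859  1.7525 -0.2253  1.0309  0.932 ] w 0.07195983688094826 g 88.57293963432312 F [-0.486   0.4206 -3.2546]
dp [-0.0014 -0.0032 -0.0537] rv [-0.0019  0.0317  0.002 ]
```

Request:
jog_arm(
  deltas=[
    [-0.001, -0.003, -0.02, -0.002, 0.032, 0.002, 0],
    [0, 0, -0.03, 0, 0, 0, 0],
    [0, 0, -0.03, 0, 0, 0, 0],
    [0, 0, 0, 0, 0, 0, 0],
    [0, 0, 0, 0, 0, 0, 0],
  ],
)

```text
t: 8.75
eef_pos: [0.5295, -0.3109, 0.1548]
tool_rot: [-0.0, 0.592, 0.806, 0.001]
contact_force: [1.0, -0.5, -2.6]
gripper_width: 0.073
grasp_force: 88.6
```

```bash
python3 - <<'E'
from h import *
from station import bot
p,T=st(bot)
ps=np.radians(17.2); y=np.array([np.cos(ps),np.sin(ps),0]); z=np.array([0,0,-1.]); Rt=np.stack([np.cross(y,z),y,z],1)
print("dp",np.array([.5277,-.3131,.18])-p,"rv",R.from_matrix(Rt@T.T).as_rotvec())
c=bot.read_camera("scene"); d=bot.read_camera("wrist"); np.savez("s3.npz",**c); np.savez("w5.npz",**d)
i=np.hstack([cv2.resize(c["img"][150:300,100:250],None,fx=2.6,fy=2.6),cv2.resize(d["img"][:,60:460],(390,390))]); cv2.imwrite("pics/s3.png",i[:,:,::-1])
E
```

```text
t 8.75 p [ 0.5295 -0.3109  0.1548] ty [0.9541 0.2994 0.0012] tz [ 0.0007  0.0015 -1.    ] q [ 0.0923  0.4872  0.4554  1.8015 -0.2653  0.9134  0.9693] w 0.07320567854621701 g 88.63147258758545 F [ 1.0028 -0.4902 -2.5806]
dp [-0.0018 -0.0022  0.0252] rv [-0.0015  0.0007 -0.0038]
```

View pics/s3.png

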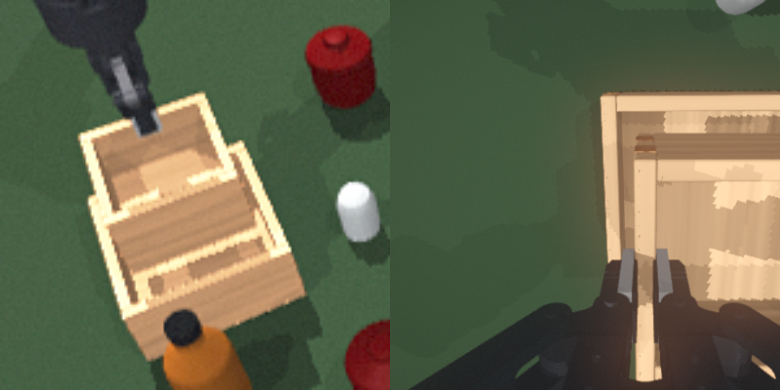

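The middle box hangs just above the large one. In the scene its rim corners are at (130.8,201.2), (178.8,186.5), (190.8,216.2) and (141.2,235.4). I'll check the centring from these.

```bash
python3 - <<'E'
from h import *
np.set_printoptions(precision=4,suppress=True)
s=dict(np.load("s3.npz"))
for z in (.1685,.163):
    A=np.array([plane(s,p,z) for p in [(130.8,201.2),(178.8,186.5),(190.8,216.2),(141.2,235.4)]])
    print(A,A.mean(0),np.linalg.norm(A-np.roll(A,-1,0),axis=1),[np.degrees(np.arctan2(*(A[i]-A[j])[[1,0]])) for i,j in((2,1),(3,0))])
E
```

```text
[[ 0.5387 -0.3631  0.1685]
 [ 0.5124 -0.26    0.1685]
 [ 0.6082 -0.2308  0.1685]
 [ 0.6416 -0.3306  0.1685]] [ 0.5752 -0.2961  0.1685] [0.1064 0.1002 0.1052 0.1079] [np.float64(16.91963174108925), np.float64(17.54254901188424)]
[[ 0.5332 -0.3656  0.163 ]
 [ 0.5067 -0.2616  0.163 ]
 [ 0.6033 -0.2322  0.163 ]
 [ 0.637  -0.3328  0.163 ]] [ 0.5701 -0.298   0.163 ] [0.1073 0.101  0.1061 0.1088] [np.float64(16.919631741089244), np.float64(17.542549011884255)]
```

Request:
jog_arm(
  deltas=[
    [-0.001, -0.002, -0.012, 0, 0, 0, 0],
    [0, 0, -0.014, 0, 0, 0, 0],
    [0, 0, -0.014, 0, 0, 0, 0],
    [0, 0, -0.014, 0, 0, 0, 0],
    [0, 0, -0.01, 0, 0, 0, 0],
    [0, 0, -0.004, 0, 0, 0, 0],
    [0, 0, 0, 0, 0, 0, 0],
  ],
)

```text
t: 9.55
eef_pos: [0.5278, -0.314, 0.0856]
tool_rot: [-0.0, 0.593, 0.806, 0.001]
contact_force: [-0.7, -0.3, -2.9]
gripper_width: 0.075
grasp_force: 88.6
```

Request:
jog_arm(
  deltas=[
    [0, 0, -0.003, 0, 0, 0, 0],
    [0, 0, 0, 0, 0, 0, 0],
  ],
)

```text
t: 9.75
eef_pos: [0.5284, -0.3143, 0.0837]
tool_rot: [0.0, 0.592, 0.806, 0.001]
contact_force: [-0.3, 0.5, -0.9]
gripper_width: 0.074
grasp_force: 88.6
```

Request:
jog_arm(
  deltas=[
    [0, 0, -0.003, 0, 0, 0, 0],
    [0, 0, 0, 0, 0, 0, 0],
  ],
)

```text
t: 9.95
eef_pos: [0.5282, -0.314, 0.0804]
tool_rot: [0.0, 0.592, 0.806, 0.001]
contact_force: [0.3, 1.0, -2.6]
gripper_width: 0.077
grasp_force: 88.6
```

Request:
jog_arm(
  deltas=[
    [0, 0, -0.002, 0, 0, 0, 0],
    [0, 0, 0, 0, 0, 0, 0],
  ],
)

```text
t: 10.15
eef_pos: [0.5282, -0.314, 0.0783]
tool_rot: [0.0, 0.592, 0.806, 0.001]
contact_force: [0.3, 0.1, -3.0]
gripper_width: 0.075
grasp_force: 88.6
```

Request:
jog_arm(
  deltas=[
    [0, 0, -0.002, 0, 0, 0, 0],
    [0, 0, 0, 0, 0, 0, 0],
  ],
)

```text
t: 10.35
eef_pos: [0.5284, -0.3143, 0.0766]
tool_rot: [0.0, 0.593, 0.806, 0.001]
contact_force: [-0.6, -0.1, -1.9]
gripper_width: 0.075
grasp_force: 88.7
```

Request:
jog_arm(
  deltas=[
    [0, 0, -0.002, 0, 0, 0, 0],
    [0, 0, 0, 0, 0, 0, 0],
  ],
)

```text
t: 10.55
eef_pos: [0.5284, -0.3143, 0.0765]
tool_rot: [0.0, 0.593, 0.805, 0.001]
contact_force: [-5.9, 4.6, 16.4]
gripper_width: 0.075
grasp_force: 91.2
```

Contact is at the expected height (0.0765 against 0.078 predicted). I'll ease off and open a little.

Request:
jog_arm(
  deltas=[
    [0, 0, 0.002, 0, 0, 0, 0],
    [0, 0, 0, 0, 0, 0, 0.14],
    [0, 0, 0, 0, 0, 0, 0.2],
    [0, 0, 0, 0, 0, 0, 0.2],
  ],
  newtons=30,
)

```text
t: 10.95
eef_pos: [0.5284, -0.3142, 0.0764]
tool_rot: [0.0, 0.592, 0.806, 0.001]
contact_force: [0.2, 0.5, -0.0]
gripper_width: 0.204
grasp_force: 0.0
```

```bash
python3 - <<'E'
from station import bot
from h import *
st(bot)
E
```

```text
t 10.95 p [ 0.5284 -0.3142  0.0764] ty [0.9546 0.298  0.0017] tz [ 0.0015  0.0009 -1.    ] q [ 0.1366  0.5895  0.4072  1.8476 -0.3243  0.7691  1.0202] w 0.20410426550223507 g 0.0 F [ 0.2382  0.5408 -0.0347]
```

Released with no residual force. Retreating, then moving to the small box and aligning with its tilt.

Request:
jog_arm(
  deltas=[
    [0, 0, 0.02, 0, 0, 0, 0.2],
    [0, 0, 0.04, 0, 0, 0, 0.2],
    [0, 0, 0.05, 0, 0, 0, 0.35],
    [0, 0.02, 0.05, 0, 0, -0.07, 0.35],
    [-0.001, 0.043, 0, 0, 0, -0.07, 0.35],
    [-0.001, 0.043, 0, 0, 0, -0.07, 0.35],
    [-0.001, 0.043, 0, 0, 0, -0.07, 0.35],
    [-0.001, 0.043, 0, 0, 0, -0.07, 0.35],
    [-0.001, 0.043, 0, 0, 0, -0.07, 0.35],
    [-0.001, 0.043, 0, 0, 0, -0.07, 0.35],
  ],
)

```text
t: 11.95
eef_pos: [0.522, -0.0359, 0.233]
tool_rot: [0.001, 0.771, 0.637, 0.001]
contact_force: [1.0, 0.5, -0.4]
gripper_width: 0.348
grasp_force: 0.0
```

Request:
jog_arm(
  deltas=[
    [-0.002, 0.043, 0, 0, 0, -0.069, 0.35],
    [-0.002, 0.003, 0, -0.033, -0.126, 0, 0.35],
    [0, 0, 0, -0.033, -0.126, 0, 0.35],
    [0, 0, 0, -0.033, -0.126, 0, 0.35],
    [0, 0, 0, -0.034, -0.128, 0, 0.35],
    [0, 0, -0.02, 0, 0, 0, 0.35],
    [0, 0, 0, 0, 0, 0, 0.35],
  ],
)

```text
t: 12.65
eef_pos: [0.5163, 0.0052, 0.2106]
tool_rot: [0.188, 0.771, 0.593, 0.138]
contact_force: [-1.2, -1.1, 0.3]
gripper_width: 0.351
grasp_force: 0.0
```

```bash
cat > small.py <<'E'
from h import *
from station import bot
p,T=st(bot)
psi=np.radians(-14.8); a=np.array([.5*np.cos(psi),.5*np.sin(psi),-.866]); uu=np.array([.866*np.cos(psi),.866*np.sin(psi),.5])
C=np.array([.5145,.011,.1095]); W=C+uu*.031; Rt=np.stack([np.cross(uu,a),uu,a],1)
print("dp_pre",W-.05*a-p,"dp_grasp",W+.0137*a-p,"rv",R.from_matrix(Rt@T.T).as_rotvec())
E
python3 - <<'E'
from small import *
c=bot.read_camera("wrist"); np.savez("w6.npz",**c)
# predicted rim corners in the wrist image
M=rot(c["attitude"]); v=np.array([-np.sin(psi),np.cos(psi),0])
for i,j in((1,1),(1,-1),(-1,-1),(-1,1)):
    q=c["K"]@(M.T@(C+.035*(i*uu+j*v)-c["eye"])); print(i,j,q[:2]/q[2])
hsv=cv2.cvtColor(c["img"],cv2.COLOR_RGB2HSV)
m=cv2.inRange(hsv,(8,40,90),(28,255,255)); n,l,s,ct=cv2.connectedComponentsWithStats(m)
for k in range(1,n):
    if s[k,4]>800:
        cn,_=cv2.findContours((l==k).astype(np.uint8),0,2); cn=max(cn,key=cv2.contourArea); print(s[k],cv2.approxPolyDP(cn,4,True).reshape(-1,2).tolist())
E
```

```text
t 12.65 p [0.5163 0.0052 0.2106] ty [ 0.8615 -0.2262  0.4545] tz [ 0.4367 -0.1265 -0.8907] q [-0.771   0.0312  0.4988  2.3047  0.5358  0.4587 -0.9769] w 0.3513493896092589 g 0.0 F [-1.2267 -1.13    0.2883]
dp_pre [-0.      0.0053 -0.0423] dp_grasp [ 0.0308 -0.0028 -0.0974] rv [-0.0035 -0.0526  0.004 ]
1 1 [300.1555 150.082 ]
1 -1 [302.0226 246.7487]
-1 -1 [206.2829 244.4459]
-1 1 [195.1228 148.9732]
[  524     0    99   354 14439] [[588, 0], [530, 0], [524, 268], [538, 274], [535, 353], [549, 342], [553, 263], [573, 248], [559, 233], [561, 220], [573, 205], [601, 204], [569, 190], [564, 166], [579, 147], [608, 144], [612, 137], [580, 131], [567, 115], [574, 89], [591, 75], [616, 72], [622, 60], [586, 58], [575, 48], [573, 25]]
[  194    87   196   173 28754] [[207, 88], [210, 137], [195, 146], [199, 189], [194, 191], [205, 243], [216, 243], [219, 251], [230, 251], [234, 245], [284, 251], [285, 255], [271, 256], [283, 258], [299, 253], [305, 256], [300, 259], [322, 253], [326, 258], [326, 249], [372, 248], [375, 198], [382, 211], [388, 199], [387, 178], [376, 190], [382, 92]]
[ 406  282   74   43 1551] [[406, 305], [416, 317], [434, 321], [438, 313], [455, 311], [479, 324], [471, 310], [428, 282], [415, 286]]
[ 273  291   99  102 5687] [[354, 291], [274, 364], [274, 384], [320, 392], [370, 384], [371, 361], [361, 345]]
```

The predicted near rim corners, (195,149) and (206,244), match the contour at (195,146) and (205,243). Going in with the jaws open.

Request:
jog_arm(
  deltas=[
    [0, 0.003, -0.02, -0.003, -0.026, 0.002, 0.35],
    [0, 0.002, -0.022, 0, -0.026, 0.002, 0.35],
    [0, 0, 0, 0, 0, 0, 0.35],
    [0.01, -0.003, -0.018, 0, 0, 0, 0.35],
    [0.01, -0.003, -0.018, 0, 0, 0, 0.35],
    [0.011, -0.002, -0.019, 0, 0, 0, 0.35],
    [0, 0, 0, 0, 0, 0, 0.35],
  ],
)

```text
t: 13.4
eef_pos: [0.5482, 0.0003, 0.1209]
tool_rot: [0.208, 0.766, 0.588, 0.158]
contact_force: [-0.0, 0.1, 0.5]
gripper_width: 0.348
grasp_force: 0.0
```

```bash
python3 small.py
```

```text
t 13.4 p [0.5482 0.0003 0.1209] ty [ 0.835  -0.2222  0.5034] tz [ 0.4856 -0.1326 -0.8641] q [-0.5602  0.2753  0.3308  2.3524  1.2024  0.1805 -1.6799] w 0.34837716013797765 g 0.0 F [-0.0416  0.0827  0.5139]
dp_pre [-0.0319  0.0103  0.0474] dp_grasp [-0.0011  0.0021 -0.0078] rv [0.0037 0.0031 0.0034]
```

Request:
jog_arm(
  deltas=[
    [-0.001, 0.002, -0.008, 0, 0, 0, 0.35],
    [0, 0, 0, 0, 0, 0, 0.35],
  ],
)

```text
t: 13.6
eef_pos: [0.546, 0.0034, 0.1137]
tool_rot: [0.207, 0.765, 0.588, 0.158]
contact_force: [0.1, -0.1, -0.3]
gripper_width: 0.347
grasp_force: 0.0
```

```bash
python3 small.py
```

```text
t 13.6 p [0.546  0.0034 0.1137] ty [ 0.835  -0.2217  0.5035] tz [ 0.4861 -0.1312 -0.864 ] q [-0.5486  0.2886  0.3088  2.36    1.3193  0.1791 -1.8068] w 0.3468538651473207 g 0.0 F [ 0.1498 -0.1062 -0.3374]
dp_pre [-0.0297  0.0071  0.0546] dp_grasp [ 0.0011 -0.001  -0.0005] rv [0.0028 0.0035 0.0023]
```

Reached, to within about 1 mm. Closing.

Request:
jog_arm(
  deltas=[
    [0, 0, 0, 0, 0, 0, 0.0],
    [0, 0, 0, 0, 0, 0, 0.0],
    [0, 0, 0, 0, 0, 0, 0.0],
    [0, 0, 0, 0, 0, 0, 0.0],
    [0, 0, 0, 0, 0, 0, 0.0],
  ],
  newtons=80,
)

```text
t: 14.1
eef_pos: [0.5471, 0.0044, 0.1144]
tool_rot: [0.207, 0.765, 0.588, 0.16]
contact_force: [0.8, -0.7, 8.0]
gripper_width: 0.064
grasp_force: 82.0
```

Request:
jog_arm(
  deltas=[
    [0, 0, 0.01, 0, 0, 0, 0],
    [0, 0, 0.015, 0, 0, 0, 0],
    [0, 0, 0.025, 0, 0, 0, 0],
    [0, 0, 0.03, 0, 0, 0, 0],
    [0, 0, 0.03, 0, 0, 0, 0],
    [0, 0, 0.03, 0.027, 0.101, 0, 0],
    [0, 0, 0, 0.027, 0.101, 0, 0],
    [0, 0, 0, 0.027, 0.101, 0, 0],
    [0, 0, 0, 0.027, 0.101, 0, 0],
    [0, 0, 0, 0.027, 0.101, 0, 0],
  ],
)

```text
t: 15.1
eef_pos: [0.5458, 0.0021, 0.244]
tool_rot: [0.015, 0.793, 0.609, 0.008]
contact_force: [-0.7, -0.2, -1.5]
gripper_width: 0.063
grasp_force: 81.0
```

```bash
cat > tgt.py <<'E'
from h import *
from station import bot
p,T=st(bot)
ps=np.radians(17.2); y=np.array([np.cos(ps),np.sin(ps),0]); z=np.array([0,0,-1.]); Rt=np.stack([np.cross(y,z),y,z],1)
# middle centre now = released TCP + 49.5 mm; small centre = TCP - 31 mm along tool y
Cm=np.array([.5284,-.3142,0])+.0495*y; G=Cm-(-.031)*y; G[2]=.18
print("Cm",Cm,"dp",G-p,"rv",R.from_matrix(Rt@T.T).as_rotvec())
E
python3 - <<'E'
from tgt import *
for n in("scene","top"):
    c=bot.read_camera(n); np.savez(n+"4.npz",**c)
    hsv=cv2.cvtColor(c["img"],cv2.COLOR_RGB2HSV); m=cv2.inRange(hsv,(8,40,80),(30,190,255))
    k,l,s,ct=cv2.connectedComponentsWithStats(m)
    for k in range(1,k):
        if s[k,4]>400:
            cn,_=cv2.findContours((l==k).astype(np.uint8),0,2); cn=max(cn,key=cv2.contourArea); print(n,s[k],cv2.approxPolyDP(cn,3,True).reshape(-1,2).tolist())
E
```

```text
t 15.1 p [0.5458 0.0021 0.244 ] ty [ 0.9658 -0.2571  0.0335] tz [ 0.0307 -0.0152 -0.9994] q [-0.2058  0.2329  0.0898  1.8777 -0.0024  1.0032 -0.3777] w 0.0633625581764093 g 80.99971890449524 F [-0.6527 -0.2099 -1.4878]
Cm [ 0.5757 -0.2996  0.    ] dp [ 0.0595 -0.2925 -0.064 ] rv [0.0062 0.0341 0.5604]
scene [    0     0   247    78 16034] [[0, 0], [0, 77], [245, 53], [238, 22], [238, 5], [246, 3], [245, 0]]
scene [  307     0   333   146 14093] [[318, 0], [317, 18], [307, 33], [310, 47], [546, 24], [560, 34], [565, 26], [580, 22], [621, 30], [630, 36], [591, 103], [639, 145], [639, 117], [632, 110], [639, 113], [632, 107], [639, 98], [639, 76], [617, 77], [623, 68], [639, 66], [639, 0]]
scene [ 275  132   36   47 1142] [[280, 132], [275, 150], [277, 176], [307, 178], [310, 135], [298, 134], [297, 158], [292, 160], [286, 158]]
scene [ 376  182   70   32 1568] [[445, 207], [445, 202], [427, 188], [426, 182], [376, 188], [377, 197], [390, 213]]
scene [ 261  202   65   35 1771] [[261, 227], [265, 232], [320, 236], [325, 206], [273, 202]]
scene [ 133  204   85   85 3518] [[193, 204], [133
[... 1737 characters left out ...]
], [454, 311], [452, 315], [447, 313], [454, 315], [450, 322], [456, 322], [461, 338], [456, 333], [454, 342], [460, 343], [462, 353], [467, 354], [460, 360], [463, 371], [470, 367], [464, 373], [470, 372], [464, 376], [470, 399], [507, 399], [446, 219], [503, 199], [484, 142], [435, 154], [413, 88], [357, 96]]
top [ 191  150   62   64 3599] [[192, 151], [192, 208], [248, 213], [252, 204], [251, 155]]
top [ 293  363   77   37 1759] [[369, 376], [343, 363], [323, 366], [308, 375], [315, 381], [308, 389], [300, 383], [293, 399], [299, 387], [305, 399], [318, 399], [337, 389], [350, 391], [352, 396], [339, 392], [322, 399], [358, 399], [356, 395], [368, 399], [367, 386], [356, 381], [354, 369]]
```

Request:
jog_arm(
  deltas=[
    [0.004, -0.02, 0, 0.003, 0.017, 0.06, 0],
    [0.007, -0.036, 0, 0.003, 0.017, 0.07, 0],
    [0.008, -0.038, 0, 0, 0, 0.07, 0],
    [0.008, -0.038, 0, 0, 0, 0.07, 0],
    [0.008, -0.038, 0, 0, 0, 0.07, 0],
    [0.008, -0.038, 0, 0, 0, 0.07, 0],
    [0.008, -0.038, 0, 0, 0, 0.07, 0],
    [0.006, -0.032, -0.02, 0, 0, 0.06, 0],
    [0.003, -0.015, -0.03, 0, 0, 0.02, 0],
    [0, 0, -0.01, 0, 0, 0, 0],
  ],
)

```text
t: 16.2
eef_pos: [0.6035, -0.2937, 0.18]
tool_rot: [0.004, 0.596, 0.803, -0.003]
contact_force: [-0.4, 0.0, -1.2]
gripper_width: 0.064
grasp_force: 81.0
```

```bash
python3 - <<'E'
from tgt import *
c=bot.read_camera("wrist"); np.savez("w7.npz",**c); d=bot.read_camera("scene"); np.savez("s7.npz",**d)
hsv=cv2.cvtColor(d["img"],cv2.COLOR_RGB2HSV); m=cv2.inRange(hsv[120:300,100:260],(8,20,235),(32,130,255))
# bright rim pixels: row picture, text
b=cv2.resize(m[40:150,20:125],None,fx=.9,fy=.5,interpolation=cv2.INTER_AREA)>90
print("\n".join("".join("#" if x else "." for x in r) for r in b))
E
```

```text
t 16.2 p [ 0.6035 -0.2937  0.18  ] ty [0.9568 0.2906 0.    ] tz [ 0.0027 -0.0089 -1.    ] q [ 0.2787  0.5134  0.1098  1.6238 -0.0553  1.0019  0.6988] w 0.06370820805104446 g 81.00566267967224 F [-0.4324  0.0047 -1.1979]
Cm [ 0.5757 -0.2996  0.    ] dp [0.0018 0.0033 0.    ] rv [0.0089 0.0028 0.0053]
..............................................................................................
..............................................................................................
..............................................................................................
..............................................................................................
..............................................................................................
..............................................................................................
..............................................................................................
..............................................................................................
.......................................
[... 3725 characters left out ...]
#####..............................
.....................####...##......................########..................................
.....................####....................#..#######.......................................
......................####.................########...........................................
......................####..........##########................................................
.......................####...#..#########....................................................
........................##############........................................................
........................##########............................................................
```

```bash
python3 - <<'E'
from h import *
np.set_printoptions(precision=4,suppress=True)
d=dict(np.load("s7.npz")); ps=np.radians(17.2); y=np.array([np.cos(ps),np.sin(ps),0])
A=plane(d,(151.5,256),.092); B=plane(d,(195,231.5),.092); print("middle far edge",A,B,np.linalg.norm(A-B),"centre",(A+B)/2-.054*y)
S=np.array([plane(d,p,.195) for p in [(135.5,195),(168.3,186),(174.5,206),(141.5,218)]]); print("small",S,S.mean(0),np.linalg.norm(S-np.roll(S,-1,0),axis=1))
E
```

```text
middle far edge [ 0.6402 -0.3332  0.092 ] [ 0.5888 -0.2397  0.092 ] 0.10668592363838593 centre [ 0.5629 -0.3024  0.092 ]
small [[ 0.5483 -0.3433  0.195 ]
 [ 0.5339 -0.2749  0.195 ]
 [ 0.5968 -0.2586  0.195 ]
 [ 0.6177 -0.3239  0.195 ]] [ 0.5742 -0.3002  0.195 ] [0.0698 0.065  0.0686 0.072 ]
```

```bash
python3 - <<'E'
from h import *
d=dict(np.load("s7.npz")); ps=np.radians(17.2)
hsv=cv2.cvtColor(d["img"],cv2.COLOR_RGB2HSV); m=cv2.inRange(hsv,(8,20,225),(32,140,255))
v,u=np.nonzero(m[190:300,120:230]); P=np.array([plane(d,(a+120,b+190),.092) for a,b in zip(u,v)])-[.5757,-.2996,.092]
X=P[:,0]*np.cos(ps)+P[:,1]*np.sin(ps); Y=-P[:,0]*np.sin(ps)+P[:,1]*np.cos(ps)
bx=np.arange(-.09,.1,.004)
print("x far edge, |Y|<.03"); h,_=np.histogram(X[(abs(Y)<.03)],bx); print([(round(1e3*b),int(k)) for b,k in zip(bx,h) if k])
print("Y, 0<X<.04"); h,_=np.histogram(Y[(X>0)&(X<.04)],bx); print([(round(1e3*b),int(k)) for b,k in zip(bx,h) if k])
E
```

```text
x far edge, |Y|<.03
[(-90, 3), (-86, 3), (-82, 3), (-78, 13), (-74, 16), (-70, 12), (2, 5), (6, 9), (10, 2), (22, 4), (26, 11), (30, 32), (34, 36), (38, 39), (42, 37), (46, 38), (50, 39), (54, 3), (78, 26), (82, 39), (86, 38)]
Y, 0<X<.04
[(-70, 22), (-66, 26), (-62, 10), (-58, 4), (-54, 25), (-50, 25), (-42, 3), (-38, 6), (-34, 5), (-30, 6), (-26, 5), (-22, 7), (-18, 12), (-14, 12), (-10, 11), (-6, 10), (-2, 11), (2, 10), (6, 5), (10, 8), (14, 5), (18, 6), (22, 6), (26, 6), (30, 6), (34, 6), (38, 5), (42, 14), (46, 22), (50, 18), (54, 7), (58, 7), (62, 10), (66, 22), (70, 23)]
```

The middle box is centred to within about 1 mm of its assumed place. Lowering the small box into it.

Request:
jog_arm(
  deltas=[
    [0.002, 0.002, -0.01, 0.009, 0.003, 0.005, 0],
    [0, 0, -0.014, 0, 0, 0, 0],
    [0, 0, -0.014, 0, 0, 0, 0],
    [0, 0, -0.014, 0, 0, 0, 0],
    [0, 0, -0.012, 0, 0, 0, 0],
    [0, 0, -0.008, 0, 0, 0, 0],
    [0, 0, -0.003, 0, 0, 0, 0],
    [0, 0, 0, 0, 0, 0, 0],
  ],
)

```text
t: 17.1
eef_pos: [0.6081, -0.2901, 0.108]
tool_rot: [0.001, 0.593, 0.806, 0.001]
contact_force: [-0.2, -0.7, -0.2]
gripper_width: 0.069
grasp_force: 81.0
```

Request:
jog_arm(
  deltas=[
    [0, 0, -0.003, 0, 0, 0, 0],
    [0, 0, 0, 0, 0, 0, 0],
  ],
)

```text
t: 17.3
eef_pos: [0.6084, -0.2902, 0.1056]
tool_rot: [0.002, 0.593, 0.806, 0.001]
contact_force: [-0.7, 0.5, -1.7]
gripper_width: 0.065
grasp_force: 81.0
```

Request:
jog_arm(
  deltas=[
    [0, 0, -0.002, 0, 0, 0, 0],
    [0, 0, 0, 0, 0, 0, 0],
  ],
)

```text
t: 17.5
eef_pos: [0.6083, -0.29, 0.1035]
tool_rot: [0.002, 0.592, 0.806, 0.001]
contact_force: [0.2, -0.4, -0.7]
gripper_width: 0.065
grasp_force: 81.0
```

Request:
jog_arm(
  deltas=[
    [-0.002, 0, -0.002, 0, 0, 0, 0],
    [0, 0, 0, 0, 0, 0, 0],
  ],
)

```text
t: 17.7
eef_pos: [0.6058, -0.2901, 0.1012]
tool_rot: [0.001, 0.593, 0.806, 0.001]
contact_force: [-0.5, -1.2, -0.4]
gripper_width: 0.064
grasp_force: 81.0
```

Request:
jog_arm(
  deltas=[
    [0, 0, -0.002, 0, 0, 0, 0],
    [0, 0, 0, 0, 0, 0, 0],
  ],
)

```text
t: 17.9
eef_pos: [0.6061, -0.29, 0.0992]
tool_rot: [0.001, 0.592, 0.806, 0.001]
contact_force: [-0.6, 0.1, -1.6]
gripper_width: 0.064
grasp_force: 81.0
```

Request:
jog_arm(
  deltas=[
    [0, 0, -0.002, 0, 0, 0, 0],
    [0, 0, 0, 0, 0, 0, 0],
  ],
)

```text
t: 18.1
eef_pos: [0.6068, -0.2904, 0.0983]
tool_rot: [0.002, 0.593, 0.806, 0.001]
contact_force: [-0.8, 0.4, 3.7]
gripper_width: 0.064
grasp_force: 81.7
```

Request:
jog_arm(
  deltas=[
    [0, 0, -0.001, 0, 0, 0, 0],
    [0, 0, 0, 0, 0, 0, 0],
  ],
)

```text
t: 18.3
eef_pos: [0.6071, -0.2906, 0.0981]
tool_rot: [0.003, 0.593, 0.805, 0.001]
contact_force: [-1.5, -0.3, 9.1]
gripper_width: 0.069
grasp_force: 82.4
```

Request:
jog_arm(
  deltas=[
    [0, 0, 0.001, 0, 0, 0, 0],
    [0, 0, 0, 0, 0, 0, 0.12],
    [0, 0, 0, 0, 0, 0, 0.2],
    [0, 0, 0, 0, 0, 0, 0.2],
  ],
  newtons=30,
)

```text
t: 18.7
eef_pos: [0.6061, -0.29, 0.0971]
tool_rot: [0.001, 0.592, 0.806, 0.001]
contact_force: [-0.6, -0.7, -0.3]
gripper_width: 0.202
grasp_force: 0.0
```

Released cleanly. Backing off upwards and away, then a numerical check of the rims.

Request:
jog_arm(
  deltas=[
    [0, 0, 0.02, 0, 0, 0, 0.2],
    [0, 0, 0.04, 0, 0, 0, 0.2],
    [0, 0, 0.05, 0, 0, 0, 0.2],
    [-0.01, 0.04, 0.04, 0, 0, 0, 0.2],
    [-0.01, 0.05, 0, 0, 0, 0, 0.2],
    [-0.01, 0.05, 0, 0, 0, 0, 0.2],
    [-0.01, 0.05, 0, 0, 0, 0, 0.2],
    [-0.01, 0.05, 0, 0, 0, 0, 0.2],
    [0, 0, 0, 0, 0, 0, 0.2],
    [0, 0, 0, 0, 0, 0, 0.2],
  ],
)

```text
t: 19.7
eef_pos: [0.5582, -0.0576, 0.2424]
tool_rot: [0.002, 0.591, 0.807, 0.001]
contact_force: [0.5, -1.4, -0.3]
gripper_width: 0.198
grasp_force: 0.0
```

```bash
python3 - <<'E'
from h import *
from station import bot
st(bot); d=bot.read_camera("scene"); ps=np.radians(17.2); cv2.imwrite("pics/end.png",d["img"][:,:,::-1])
hsv=cv2.cvtColor(d["img"],cv2.COLOR_RGB2HSV); m=cv2.inRange(hsv,(8,20,225),(32,140,255))
v,u=np.nonzero(m[180:300,120:230]); bx=np.arange(-.09,.09,.004)
for nm,z,h in (("small",.112,.035),("middle",.092,.054),("large",.072,.074)):
    P=np.array([plane(d,(a+120,b+180),z) for a,b in zip(u,v)])-[.5757,-.2996,z]
    X=P[:,0]*np.cos(ps)+P[:,1]*np.sin(ps); Y=-P[:,0]*np.sin(ps)+P[:,1]*np.cos(ps)
    print(nm)
    for lab,A,s in (("X",X,abs(Y)<h*.6),("Y",Y,abs(X)<h*.6)):
        k,_=np.histogram(A[s],bx); print(lab,[(round(1e3*b),int(c)) for b,c in zip(bx,k) if c>6 and b>-h-.02 and b<h+.02])
E
```

```text
t 19.7 p [ 0.5582 -0.0576  0.2424] ty [0.9536 0.3012 0.0039] tz [ 0.004   0.0001 -1.    ] q [-0.0315  0.2757  0.0283  1.8223 -0.009   1.0397  0.3061] w 0.19824257189848382 g 0.0 F [ 0.4896 -1.4013 -0.3225]
small
X [(-38, 17), (-34, 20), (-30, 22), (-26, 7), (22, 10), (26, 25), (30, 25), (34, 19)]
Y [(-54, 15), (-50, 27), (-46, 16), (-38, 20), (-34, 26), (22, 9), (26, 23), (30, 17), (42, 12), (46, 24), (50, 17)]
middle
X [(-58, 21), (-54, 29), (-50, 33), (-46, 18), (-14, 7), (2, 12), (6, 26), (10, 36), (14, 38), (18, 14), (42, 11), (46, 40), (50, 41)]
Y [(-70, 34), (-66, 40), (-62, 14), (-58, 9), (-54, 39), (-50, 40), (-42, 13), (-38, 28), (-34, 23), (-30, 7), (-18, 7), (-14, 7), (-6, 7), (-2, 11), (2, 10), (6, 10), (10, 7), (14, 7), (22, 18), (26, 30), (30, 17), (42, 18), (46, 35), (50, 30), (62, 16), (66, 34), (70, 31)]
large
X [(-78, 23), (-74, 36), (-70, 44), (-66, 32), (-62, 9), (-58, 10), (-54, 9), (-50, 12), (-46, 8), (-42, 10), (-38, 7), (-34, 9), (-30, 10), (-26, 9), (-22, 11), (-18, 13), (-14, 15), (-10, 41), (-6, 41), (-2, 40), (18, 8), (22, 7), (26, 31), (30, 48), (34, 54), (62, 44), (66, 58), (70, 55)]
Y [(-74, 30), (-70, 54), (-66, 38), (-58, 41), (-54, 48), (-50, 24), (-46, 8), (-42, 31), (-38, 31), (-34, 16), (-30, 11), (-26, 11), (-22, 13), (-18, 14), (-14, 12), (-10, 13), (-6, 15), (-2, 15), (2, 14), (6, 17), (10, 12), (14, 12), (18, 13), (22, 23), (26, 30), (30, 19), (34, 14), (38, 13), (42, 25), (46, 48), (50, 38), (54, 18), (58, 20), (62, 22), (66, 42), (70, 44), (74, 8)]
```

All three rims fall at their seated heights with widths that match, concentric to within about 3 mm. Handing in.

```bash
python3 -c "
from station import bot
print(bot.hand_in())"
```

```text
the job is handed in; nothing more can be done
None
```

I nested the middle box in the largest and the smallest in the middle, then handed the job in after about 20 s of robot time. The final camera check put all three rims at their seated heights and centred to about 3 mm, but the hand-in returned no verdict.

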